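Swap the rinse-water filter in the brush-washing unit

ROBOT

A 7-joint arm with a two-finger parallel gripper is mounted at the origin on the work surface. World frame = base frame: x ahead of the robot, y to its left, z up, the work surface at z = 0. Lengths are in m, angles in rad, forces in N, time in s.
With the tool pointing down it reaches from about 0.4 to 0.85 m from the base axis. Payload 4.5 kg.
Tool frame: the origin (TCP) lies midway between the tips of the shut fingers; the grasp point (between the pads) lies 19 mm behind it; z points along the fingers, y is the line along which they close (so a half turn about z gives the same grasp; the last joint's range is limited). The gripper opens to 88 mm and grips with 3 to 60 N. Pads are 18 mm wide; open, the fingers measure 123 mm over their backs; the gripper's body (75 mm by 187 mm) begins 45 mm behind the grasp point.
Start: joints at [1.193, 0.689, -0.195, 1.565, 0.157, 0.902, -0.215], TCP at [0.25, -0.573, 0.239] pointing down, gripper open.
Joint ranges: [-3.01, 3.01], [-0.46, 2.08], [-1.47, 1.51], [0.13, 2.56], [-1, 4.14], [0.04, 2.09], [-2.66, 2.66]. Speed limits (rad/s): [2.57, 2.57, 3.14, 3.14, 3.14, 3.14, 3.14].

INTERFACE

Orientations are given as a unit quaternion [x, y, z, w].
In Python, from plant import r, eyes, finish_job gives the robot as it stands. The module is installed in compiled form; this text tells all that it offers.
- The arm moves only by the tool move_arm, never from a script. Its argument "motion" is a list of rows, each a list of 7 numbers: the shift along the tool's x, y, z in mm, then the turn, a rotation vector about the tool's x, y, z in degrees, then the closure, from 0 (fully open) to 1 (shut). A call has 1 to 5 rows; each row is the pose to reach, as a shift and turn from the pose commanded when the call began, along the tool's axes at that moment; what a row does not reach only later rows make up. A row lasts 1/8 s, in which the tool goes at most 62.5 mm and 10.7 degrees, less where a joint would pass 70% of its speed; a pose out of reach is approached as far as the arm can. A call with a gripper value outside its range is refused whole. The fingers move at their own pace and stop on an object; "newtons" is the grip in N (left out, the last holds). Time passes only in rows, so rows that repeat a pose let the fingers close. It gives the time, the measured TCP pose, the force, the opening and the grip force at its end, in the units of the state.
- r.get_state(): the state, without advancing time (a new reading comes with each control period).
- eyes.snapshot(name): name is "scene" or "side" or "wrist"; returns a dict with "frame" (420x560x3 uint8, red, green, blue), "z_map" (420x560 float32, m along the optical axis (not along the pixel's ray), 0 where there is no reading), "intrinsics" (3x3 intrinsics, pixels), "dist" ([k1, k2, p1, p2, k3] as OpenCV has them; the pictures are not rectified), "world_to_cam" (4x4, takes a point from world to camera coordinates). Camera axes: x right, y down, z forward; pixel columns grow to the right and rows downward; lengths in m; the calibration is good to about 2 mm. A picture is of the moment at which its call begins.
- finish_job(): hands the job in; it is judged then, once.
The state is a dict: "clock": time; "q": joint angles; "qd": joint speeds; "joint_torque": joint torques, N m; "tool_pos": TCP position; "eef_rot": TCP orientation; "contact_force": force on the tool from outside, world axes, zero at the start; "moment": the same for the moment, N m; "opening": opening from 0.0 (shut) to 1.0 (fully open); "finger_force": force on a finger pad.
Only numpy, scipy, OpenCV 4.12 (cv2) and the standard library are available. Lean on these libraries where they do the work, as an engineer would, in place of code of your own. Each camera call takes 0.05 s, during which the arm holds its last target. There are 200 camera calls.

TASK

Change the filter of the brush-rinsing unit: press the brown spent cartridge down against its spring, turn it a quarter turn anticlockwise, lift it out and stand it upright in the blue tray. Then put in the white cartridge with the blue grip bar: lower it with its lugs in the slots marked orange, press it fully down, turn it a quarter turn clockwise to the green marks and let the spring click it up home, locked. Leave the terracotta cartridge with the red bar and all the other things on the table as they stand, and let go of everything.

Things in the scene. Friction and masses are not known exactly. Their poses are not given: they have to be found in the camera images.
- dock: Rinsing unit, fixed: grey round socket 127 mm across, 43 mm high, with a white ring on top, and a blue pump box behind it (local x 65 to 115 mm, 84 mm wide, 90 mm high). Origin on the socket's axis at its underside, z up. Mouth 60 mm across. Pressed until its foot is 10 to 14.5 mm above the origin, a cartridge turns freely by 90 degrees between slots and notches, with a stop about 6 degrees past each end.
- entry_slot (a point): Top of one of the two entry slots (orange marks, local +x and -x of the unit), 34 mm from the axis, 43 mm high; each slot is 22 mm wide and open from above for a lug. A cartridge set in with its grip bar along the unit's x rests on the sprung plate with its foot 28 mm above the unit's origin. It locks clockwise seen from above (towards smaller yaw).
- lock_notch (a point): Green mark over one of the two locking notches (local +y and -y of the unit), 34 mm from the axis, 43 mm high. Locked, the grip bar lies along the unit's y, the spring holds the lugs 5 mm up in the notches and the foot is 20 mm above the unit's origin. To unlock: press to 10 to 14.5 mm, turn 90 degrees anticlockwise seen from above, lift out.
- dock_plate (a joint): Sprung steel plate on the socket's floor that the foot presses down, in m: 0 free (plate top 28 mm above the unit's origin), 0.008 with a cartridge locked, 0.0135 to 0.018 when low enough to turn (0.018 is the bottom stop). Spring force about 6 N at 0, 9 N locked, 13 N at the bottom.
- spent_grip (a point): Point in the middle of the spent cartridge's grip bar, 122 mm above its foot on its axis. The bar is 60 mm long (cartridge x), 16 mm thick (cartridge y) and stands from 96 to 138 mm above the foot; pinch it across its thickness from above.
- spent_lug (a point): Outer end of one bayonet lug of the spent cartridge, at its +x, 38 mm from the axis and 12 mm above the foot; a like lug is at -x. Lugs are 14 mm wide and 8 mm high (8 to 16 mm above the foot) and lie right below the ends of the grip bar.
- fresh_grip (a point): Point in the middle of the fresh cartridge's grip bar, 122 mm above its foot on its axis. The bar is 60 mm long (cartridge x), 16 mm thick (cartridge y) and stands from 96 to 138 mm above the foot; pinch it across its thickness from above.
- fresh_lug (a point): Outer end of one bayonet lug of the fresh cartridge, at its +x, 38 mm from the axis and 12 mm above the foot; a like lug is at -x. Lugs are 14 mm wide and 8 mm high (8 to 16 mm above the foot) and lie right below the ends of the grip bar.
- spent_filter: Filter cartridge, brown, with a dark brown band, 138 mm tall. Origin at the centre of its flat foot, z up its axis. Foot 48 mm across, neck 56 mm across up to 36 mm height, shell 68 mm across from 44 to 98 mm height, black grip bar on top, two lugs on the neck. A half turn about z changes nothing. It starts locked in the socket.
- fresh_filter: Filter cartridge, white, with a blue band, 138 mm tall. Origin at the centre of its flat foot, z up its axis. Foot 48 mm across, neck 56 mm across up to 36 mm height, shell 68 mm across from 44 to 98 mm height, blue grip bar on top, two lugs on the neck. A half turn about z changes nothing. It starts standing somewhere on the table.
- tray: Blue open tray, fixed, 130 mm (its x) by 150 mm (its y), walls 5 mm thick and 32 mm high, floor 5 mm thick; origin at the centre of its underside. Empty at the start.
- clay_filter: Bystander: a terracotta cartridge with a red grip bar and band, of the same shape and size as the others (138 mm tall), standing on the table; origin at the centre of its foot.
- paint_bottle: Bystander: yellow paint bottle with a white cap, 62 mm across, 185 mm tall; origin at the centre of its foot.
- water_tub: Bystander: clear open tub, 100 mm across, 60 mm high; origin at the centre of its foot.
- green_jar: Bystander: green paint jar, 48 mm across, 60 mm high; origin at the centre of its foot.
- purple_jar: Bystander: purple paint jar, 48 mm across, 60 mm high; origin at the centre of its foot.
- glue_stick: Bystander: yellow glue stick standing upright, 32 mm across, 95 mm tall; origin at the centre of its foot.
- brush_mug: Bystander: blue mug, 76 mm across, 100 mm high, with brushes that reach up to 220 mm; origin at the centre of its foot.
Mind the look-alikes: they are no part of the job. Leave any purple look-alike of the fresh_filter alone.

How it is judged:
By the outcome, as a careful person would: the job done as asked, in the order asked, and still so for the second after the job is handed in, with the robot touching nothing.
It also fails if it takes over 72 s, if anything falls off the work surface, if the arm or the gripper's body presses on something with over 40 N, if the wrist force passes 120 N, or if a joint passes its speed limit or range.

## Working session

There is one attempt and no reset: what is moved stays moved. The work goes in short steps, Python scripts to look and compute and a tool call to move; the robot and the scene stay as the last step left them, time stands still between calls to the robot, and variables do not carry over. Pictures are saved under pics/ and viewed, at most 10 in all, crops included, and the job is handed in when it is done.

Besides the shell and the picture viewer there is one more tool, called as a command line: name --pt "numbers of a row" for each row, then --argument value for the rest. move_arm: Moves the arm, as the interface text tells. Its arguments: {"type":"object","properties":{"motion":{"type":"array","items":{"type":"array","items":{"type":"number"}}},"newtons":{"type":"number"}},"required":["motion"]}

```bash
mkdir -p pics; cat > h.py <<'E'
import numpy as np, cv2
from plant import r, eyes, finish_job
def snap(n):
    s=eyes.snapshot(n); return s
def pts(s):
    h,w=s["z_map"].shape
    u,v=np.meshgrid(np.arange(w),np.arange(h))
    p=cv2.undistortPoints(np.stack([u,v],-1).reshape(-1,1,2).astype(np.float64),s["intrinsics"],np.array(s["dist"],float)).reshape(h,w,2)
    z=s["z_map"].astype(float)
    P=np.stack([p[...,0]*z,p[...,1]*z,z],-1)
    T=np.linalg.inv(s["world_to_cam"])
    W=P@T[:3,:3].T+T[:3,3]
    W[z==0]=np.nan
    return W
E
python3 - <<'E'
from h import *
for n in("scene","side"):
    s=snap(n); cv2.imwrite(f"pics/{n}0.png",cv2.resize(s["frame"][...,::-1],(800,600)))
    np.savez(f"{n}0.npz",W=pts(s),f=s["frame"]); print(n,np.linalg.inv(s["world_to_cam"])[:3,3])
st=r.get_state(); print({k:np.round(v,3) for k,v in st.items()})
E
```

```text
scene [1.16013944 0.19207121 1.14034955]
side [0.27917096 0.81964477 1.01191512]
{'clock': np.float64(0.1), 'q': array([ 1.193,  0.69 , -0.195,  1.566,  0.157,  0.903, -0.215]), 'qd': array([-0.   , -0.003,  0.   , -0.002, -0.002, -0.002, -0.001]), 'joint_torque': array([-3.0000e-03, -5.2850e+01, -1.2710e+00, -1.5384e+01, -5.2000e-02,
        2.0000e-03,  0.0000e+00]), 'tool_pos': array([ 0.25 , -0.572,  0.238]), 'eef_rot': array([ 0.979,  0.204, -0.   , -0.001]), 'contact_force': array([-1.061,  0.274, -0.206]), 'moment': array([-0.024, -0.05 ,  0.018]), 'finger_force': np.float64(0.0), 'opening': np.float64(0.999)}
```

View pics/scene0.png

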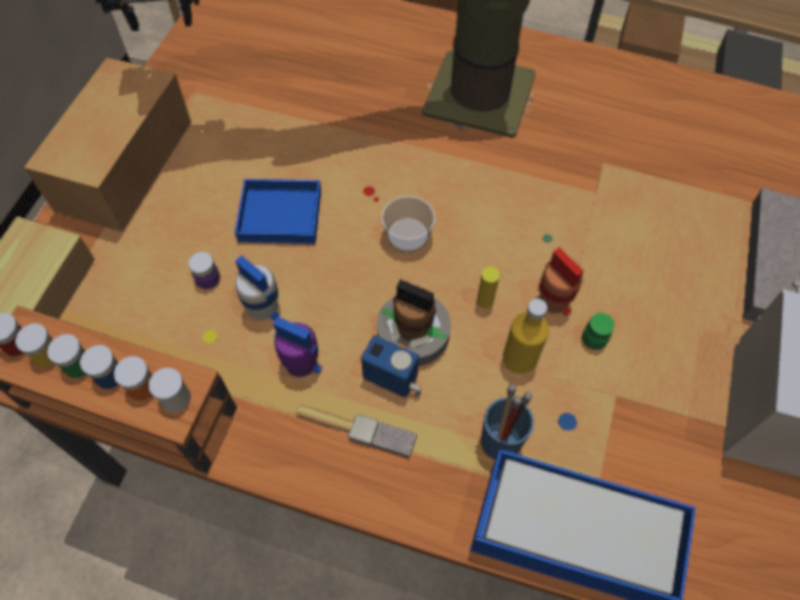

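View pics/side0.png

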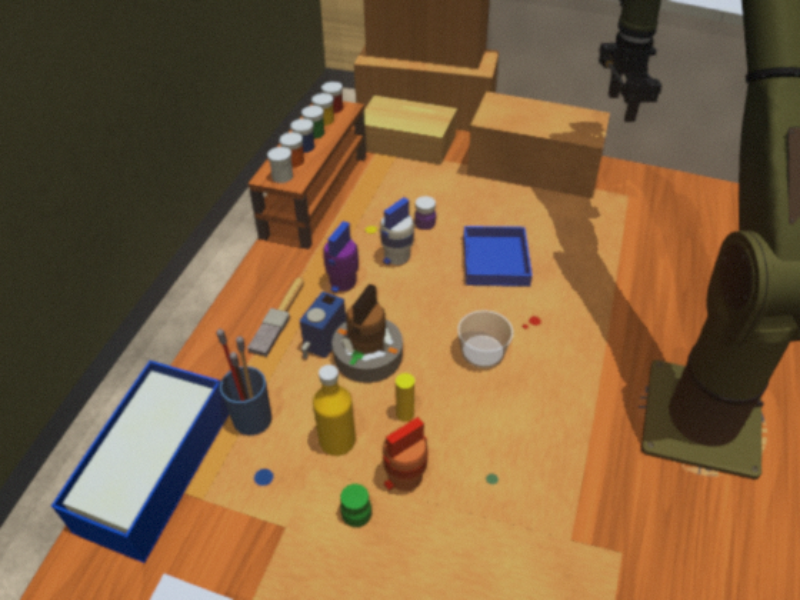

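The scene view shows the white/blue-bar fresh cartridge at (257,285), the purple look-alike at (297,345), the spent one in the dock at (415,305) and the tray at (280,210). Now I'll measure them.

```bash
cat > m.py <<'E'
from h import *
def box(P,name):
    r_=cv2.minAreaRect((P[:,:2]*1000).astype(np.float32)); print(name,len(P),"rect",np.round(r_[0],1),np.round(r_[1],1),round(r_[2],1),"zmed",np.round(np.median(P[:,2])*1000,1),np.round(P[:,2].max()*1000,1))
E
python3 - <<'E'
from m import *
# rois in 800x600 pictures
R={"scene":{"tray":(225,170,335,250),"fresh":(225,250,285,325),"spent":(385,275,445,345),"dock":(365,270,460,370),"pump":(355,330,425,400),"purple":(265,310,330,380)},
"side":{"tray":(455,220,540,290),"fresh":(375,195,415,265),"spent":(340,280,390,360),"dock":(325,280,410,385),"pump":(297,290,347,357),"purple":(318,220,362,292)}}
for n in R:
    d=np.load(n+"0.npz"); W,f=d["W"],d["f"]
    for k,b in R[n].items():
        a,c,e,g=[int(x*.7) for x in b]; P=W[c:g,a:e].reshape(-1,3); C=f[c:g,a:e].reshape(-1,3).astype(int); ok=~np.isnan(P[:,0]); P=P[ok];C=C[ok]
        z=P[:,2]
        lo,hi={"tray":(.028,.036),"fresh":(.130,.145),"spent":(.150,.165),"dock":(.038,.048),"pump":(.084,.094),"purple":(.13,.145)}[k]
        m=(z>lo)&(z<hi); box(P[m],n+" "+k)
        if k=="dock":
            Q=P[m]
            A=np.c_[2*Q[:,:2],np.ones(len(Q))]; 
            r_=C[m,0];g_=C[m,1];b_=C[m,2]
            for nm,mm in (("green",(g_>r_*1.4)&(g_>b_*1.3)),("orange",(r_>g_*1.35)&(g_>b_*1.2)&(r_>120))):
                print("  ",nm,np.round(Q[mm]*1000)[::6].tolist())
        if k in("fresh","spent"):
            o=45 if k=="fresh" else 65
            m=(z>o/1000)&(z<(o+50)/1000); print("   shell centre bbox",np.round(P[m].min(0)*1000),np.round(P[m].max(0)*1000))
E
```

```text
scene tray 350 rect [ 440.6 -280.6] [134.9 150.9] 15.9 zmed 31.2 35.7
scene fresh 200 rect [ 667.5 -196. ] [148.7  27.7] 50.4 zmed 137.3 143.2
   shell centre bbox [ 611. -263.   45.] [ 673. -196.   95.]
scene spent 204 rect [605.7  41.1] [60.2 18.7] 84.8 zmed 157.1 162.3
   shell centre bbox [574.   6.  66.] [675.  76. 115.]
scene dock 906 rect [602.   42.1] [126.3 119.1] 64.7 zmed 42.9 48.0
   green [[594.0, -15.0, 44.0], [592.0, -8.0, 40.0], [596.0, -4.0, 44.0], [598.0, -3.0, 42.0], [597.0, 2.0, 40.0], [603.0, 4.0, 40.0], [601.0, 75.0, 42.0], [603.0, 76.0, 41.0], [609.0, 77.0, 47.0], [612.0, 73.0, 45.0], [606.0, 86.0, 41.0], [609.0, 82.0, 39.0], [618.0, 75.0, 46.0], [612.0, 88.0, 44.0], [616.0, 79.0, 41.0], [613.0, 98.0, 46.0]]
   orange [[648.0, 31.0, 44.0]]
scene pump 568 rect [674.7  31.6] [82.6 90. ] 80.8 zmed 87.1 93.7
scene purple 208 rect [ 717.6 -124.8] [61.3 17.1] 81.2 zmed 137.9 143.3
side tray 308 rect [ 440.1 -283.3] [131.9 160.6] 16.5 zmed 31.8 35.9
side fresh 122 rect [ 639.3 -231.8] [61.7 21.2] 64.3 zmed 137.3 144.7
   shell centre bbox [ 605. -250.   45.] [ 673. -191.   95.]
side spent 153 rect [605.7  40.7] [61.3 18.1] 80.8 zmed 157.6 162.4
   shell centre bbox [571. -12.  65.] [675.  76. 115.]
side dock 933 rect [609.5  40.6] [125.7 131.2] 83.8 zmed 42.7 47.9
   green [[620.0, 65.0, 38.0], [612.0, 70.0, 43.0], [613.0, 76.0, 45.0], [614.0, 80.0, 46.0], [615.0, 83.0, 45.0], [601.0, 80.0, 46.0], [616.0, 88.0, 42.0], [613.0, 90.0, 42.0]]
   orange [[665.0, 25.0, 41.0], [656.0, 27.0, 42.0], [657.0, 32.0, 43.0], [652.0, 36.0, 46.0], [562.0, 45.0, 45.0], [562.0, 47.0, 43.0], [547.0, 43.0, 44.0], [549.0, 54.0, 48.0]]
side pump 350 rect [694.7  29. ] [82.8 46.5] 83.2 zmed 86.9 94.0
side purple 115 rect [ 720.  -124.1] [64.  18.3] 84.3 zmed 138.1 143.0
```

```bash
cat >> m.py <<'E'
def go(x,y,z,yaw):
    """tool-frame shift (mm) and rotvec (deg) from the current pose to TCP x,y,z mm, tool-x yaw deg, pointing down"""
    from scipy.spatial.transform import Rotation as R
    st=r.get_state(); R0=R.from_quat(st["eef_rot"]); Rt=R.from_euler("z",yaw,degrees=True)*R.from_euler("x",180,degrees=True)
    print("go",np.round(R0.inv().apply(np.array([x,y,z])-np.array(st["tool_pos"])*1000),1),np.round((R0.inv()*Rt).as_rotvec(degrees=True),2))
def state():
    from scipy.spatial.transform import Rotation as R
    st=r.get_state(); M=R.from_quat(st["eef_rot"]).as_matrix()
    print("t",st["clock"],"tcp",np.round(np.array(st["tool_pos"])*1000,1),"yaw",np.round(np.degrees(np.arctan2(M[1,0],M[0,0])),2),"tilt",np.round(M[:2,2],4),"F",np.round(st["contact_force"],1),"q",np.round(st["q"],2),"op",round(float(st["opening"]),3),round(float(st["finger_force"]),1))
E
python3 - <<'E'
from m import *
from scipy import ndimage as ni
Ws=np.concatenate([np.load(n+"0.npz")["W"].reshape(-1,3) for n in("scene","side")]); Ws=Ws[~np.isnan(Ws[:,0])]
m=(Ws[:,2]>.03)&(Ws[:,0]>.3)&(Ws[:,0]<.95)&(abs(Ws[:,1])<.5)&(Ws[:,2]<.4); P=Ws[m]
g=np.zeros((140,200)); i=((P[:,0]-.25)/.005).astype(int); j=((P[:,1]+.5)/.005).astype(int); np.maximum.at(g,(i,j),P[:,2])
L,n=ni.label(g>0,np.ones((3,3)))
for k,s in enumerate(ni.find_objects(L)):
    if (L==k+1).sum()>12: print("x",250+5*s[0].start,250+5*s[0].stop,"y",-500+5*s[1].start,-500+5*s[1].stop,"zmax",round(g[s][L[s]==k+1].max()*1000))
# tall near dock
Q=P[(P[:,2]>.165)]; print("tall",np.round(Q[:,:2].min(0)*1000),np.round(Q[:,:2].max(0)*1000))
for n in("scene","side"):
    W=np.load(n+"0.npz")["W"].reshape(-1,3)
    d=np.hypot(W[:,0]-.64,W[:,1]+.231); mm=(d<.037)&(W[:,2]>.13)&(W[:,2]<.145); box(W[mm],n+" fresh")
    mm=(d<.045)&(W[:,2]>.092)&(W[:,2]<.1);box(W[mm],n+" freshshell")
go(440,-281,250,82.5);go(605.7,41,230,82.5)
E
```

```text
x 355 525 y -375 -190 zmax 39
x 355 460 y -90 20 zmax 66
x 425 500 y 225 300 zmax 144
x 485 520 y 125 160 zmax 102
x 490 545 y 320 370 zmax 68
x 540 730 y -25 105 zmax 162
x 555 625 y 195 265 zmax 190
x 590 640 y -380 -325 zmax 66
x 605 675 y -265 -190 zmax 145
x 680 755 y -165 -85 zmax 143
x 705 935 y 190 500 zmax 226
x 820 950 y -500 -190 zmax 213
tall [ 576. -500.] [912. 254.]
scene fresh 164 rect [ 639.1 -230. ] [60.7 17.5] 63.4 zmed 137.0 143.2
scene freshshell 238 rect [ 640.2 -227. ] [56. 62.] 53.5 zmed 97.1 100.0
side fresh 122 rect [ 639.3 -231.8] [61.7 21.2] 64.3 zmed 137.3 144.7
side freshshell 129 rect [ 634.7 -223. ] [64.8 50.5] 27.9 zmed 97.3 100.0
go [ 290.8 -190.8  -11.7] [-9.00e-02 -4.00e-02 -5.89e+01]
go [ 571.6 -419.5    8.6] [-9.00e-02 -4.00e-02 -5.89e+01]
```

move_arm --pt "50 -36 0 0 0 -10 0" --pt "100 -72 0 0 0 -20 0" --pt "150 -108 0 0 0 -30 0" --pt "200 -144 0 0 0 -40 0" --pt "250 -180 0 0 0 -50 0" --newtons 40

```text
clock: 0.72
tool_pos: [0.4079, -0.306, 0.2386]
eef_rot: [0.799, 0.601, -0.0, 0.0]
contact_force: [0.7, -0.3, -0.4]
opening: 0.998
finger_force: 0.0
```

```bash
python3 -c "
from m import *
state();go(605.7,41,220,82.5)"
```

```text
t 0.725 tcp [ 407.9 -306.   238.6] yaw 73.91 tilt [-0. -0.] F [ 0.7 -0.3 -0.4] q [ 0.82  0.56 -0.43  1.9   0.33  0.75 -0.07] op 0.998 0.0
go [388.3  93.9  18.6] [-0.    0.   -8.59]
```

move_arm --pt "57 14 0 0 0 -2 0" --pt "114 28 0 0 0 -4 0" --pt "171 42 0 0 0 -6 0" --pt "228 56 0 0 0 -8 0" --pt "285 70 0 0 0 -8.6 0"

```text
clock: 1.35
tool_pos: [0.5554, -0.0526, 0.2384]
eef_rot: [0.753, 0.657, -0.0, -0.0]
contact_force: [-0.2, -1.1, -0.3]
opening: 1.002
finger_force: 0.0
```

```bash
python3 -c "
from m import *
state();go(605.7,41,220,82.5)"
```

```text
t 1.35 tcp [555.4 -52.6 238.4] yaw 82.21 tilt [-0.0005 -0.0003] F [-0.2 -1.1 -0.3] q [ 0.27  0.62 -0.43  1.76  0.34  0.83 -0.46] op 1.002 0.0
go [99.6 37.1 18.4] [-0.03  0.02 -0.29]
```

move_arm --pt "50 18 5 0 0 0 0" --pt "99.5 37 10 0 0 -0.3 0" --pt "99.5 37 18 0 0 -0.3 0" --pt "99.5 37 18 0 0 -0.3 0"

```text
clock: 1.85
tool_pos: [0.6039, 0.0383, 0.2195]
eef_rot: [0.752, 0.659, -0.002, -0.0]
contact_force: [0.5, -0.7, 0.2]
opening: 1.001
finger_force: 0.0
```

```bash
python3 -c "
from m import *
s=snap('wrist');W=pts(s);cv2.imwrite('pics/w1.png',s['frame'][...,::-1])
P=W.reshape(-1,3);P=P[~np.isnan(P[:,0])]
d=np.hypot(P[:,0]-.606,P[:,1]-.041)
box(P[(d<.045)&(P[:,2]>.15)&(P[:,2]<.165)],'bar');box(P[(P[:,2]>.04)&(P[:,2]<.046)&(d<.08)],'ring')
state();go(605.7,41,123,82.5)"
```

```text
bar 2043 rect [604.8  37.9] [59.8 15.7] 82.0 zmed 157.8 160.2
ring 6452 rect [606.6  37.3] [125.4 130.7] 77.9 zmed 42.1 46.0
t 1.9 tcp [604.2  37.5 220. ] yaw 82.4 tilt [-0.0021 -0.0019] F [0.6 0.3 0.1] q [ 0.09  0.71 -0.41  1.64  0.35  0.87 -0.59] op 1.002 0.0
go [ 3.9  1.2 97. ] [-0.11  0.12 -0.1 ]
```

View pics/w1.png

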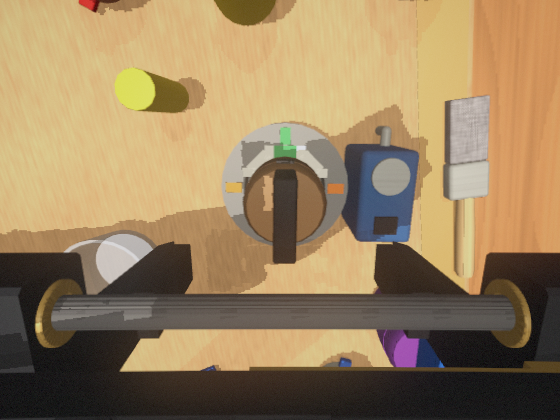

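Wrist view: the bar runs upright at (285,215), with orange marks at (233,187) and (335,188) and the green mark at (285,140), so the locked orientation is confirmed. I'm lowering onto it.

move_arm --pt "2 1 30 0 0 0.1 0" --pt "2.5 1 65 0 0 0.1 0" --pt "2.5 1 97 0 0 0.1 0" --pt "2.5 1 97 0 0 0.1 0"

```text
clock: 2.4
tool_pos: [0.6044, 0.0392, 0.122]
eef_rot: [0.753, 0.658, -0.003, -0.001]
contact_force: [0.8, 0.7, -0.4]
opening: 1.002
finger_force: 0.0
```

move_arm --pt "0 0 0 0 0 0 1" --pt "0 0 0 0 0 0 1" --pt "0 0 0 0 0 0 1" --pt "0 0 0 0 0 0 1" --newtons 50

```text
clock: 2.9
tool_pos: [0.6066, 0.0418, 0.1243]
eef_rot: [0.752, 0.659, 0.0, 0.0]
contact_force: [0.5, 0.6, -0.3]
opening: 0.564
finger_force: 0.0
```

```bash
python3 -c "
from m import *
state()"
```

```text
t 2.9 tcp [606.6  41.8 124.3] yaw 82.4 tilt [0.0009 0.    ] F [ 0.5  0.6 -0.3] q [ 0.05  0.83 -0.35  1.71  0.42  0.67 -0.66] op 0.564 0.0
```

move_arm --pt "0 0 0 0 0 0 1" --pt "0 0 0 0 0 0 1" --pt "0 0 0 0 0 0 1" --pt "0 0 0 0 0 0 1" --newtons 50

```text
clock: 3.4
tool_pos: [0.6059, 0.0418, 0.1237]
eef_rot: [0.752, 0.659, -0.0, -0.0]
contact_force: [-0.7, -0.3, 0.2]
opening: 0.177
finger_force: 50.0
```

```bash
python3 -c "
from m import *
state();go(605.7,41,113,82.4)
s=snap('wrist');P=pts(s).reshape(-1,3);P=P[~np.isnan(P[:,0])]
d=np.hypot(P[:,0]-.606,P[:,1]-.041)
box(P[(P[:,2]>.15)&(P[:,2]<.165)&(d<.05)],'bar');box(P[(P[:,2]>.04)&(P[:,2]<.046)&(d<.08)],'ring')
"
```

```text
t 3.4 tcp [605.9  41.8 123.7] yaw 82.4 tilt [-0.0009 -0.0001] F [-0.7 -0.3  0.2] q [ 0.05  0.83 -0.35  1.71  0.42  0.67 -0.66] op 0.177 50.0
go [-0.9 -0.1 10.7] [-0.05  0.01 -0.  ]
bar 5592 rect [601.4  40.9] [58.9 43.3] 61.9 zmed 157.7 165.0
ring 10869 rect [611.2  55.9] [ 88.3 135.1] 82.5 zmed 42.1 46.0
```

move_arm --pt "-0.5 0 4 0 0 0 1" --pt "-0.8 0 8 0 0 0 1" --pt "-0.8 0 8 0 0 0 1" --pt "-0.8 0 8 0 0 0 1"

```text
clock: 3.95
tool_pos: [0.6062, 0.0417, 0.1165]
eef_rot: [0.752, 0.659, 0.0, -0.0]
contact_force: [-3.0, 0.1, 8.8]
opening: 0.177
finger_force: 50.0
```

```bash
python3 -c "
from m import *
state()
"
```

```text
t 3.95 tcp [606.2  41.7 116.5] yaw 82.42 tilt [0.0002 0.0005] F [-3.   0.1  8.8] q [ 0.05  0.84 -0.35  1.72  0.43  0.66 -0.66] op 0.177 50.0
```

move_arm --pt "0 0 1 0 0 -9 1" --pt "0 0 1 0 0 -18 1" --pt "0 0 1 0 0 -27 1" --pt "0 0 1 0 0 -27 1"

```text
clock: 4.45
tool_pos: [0.6067, 0.0414, 0.1157]
eef_rot: [0.577, 0.817, 0.001, 0.0]
contact_force: [-3.1, 0.1, 8.6]
opening: 0.175
finger_force: 50.0
```

```bash
python3 -c "
from m import *
state();print(r.get_state()['moment'])
"
```

```text
t 4.45 tcp [606.7  41.4 115.7] yaw 109.48 tilt [0.0014 0.0008] F [-3.1  0.1  8.6] q [ 0.12  0.86 -0.48  1.71  0.56  0.71 -0.31] op 0.175 50.0
[-0.06081968  0.38582278  0.13103018]
```

move_arm --pt "0.3 0.7 0 0 0 -10 1" --pt "0.3 0.7 0 0 0 -20 1" --pt "0.3 0.7 0 0 0 -30 1" --pt "0.3 0.7 0 0 0 -40 1" --pt "0.3 0.7 0 0 0 -50 1"

```text
clock: 5.08
tool_pos: [0.6052, 0.0398, 0.115]
eef_rot: [0.177, 0.984, -0.002, -0.001]
contact_force: [-6.1, -2.8, 8.7]
opening: 0.176
finger_force: 50.1
```

move_arm --pt "0 0 0 0 0 -7 1" --pt "0 0 0 0 0 -13 1" --pt "0 0 0 0 0 -13 1" --pt "0 0 0 0 0 -13 1"

```text
clock: 5.58
tool_pos: [0.605, 0.0393, 0.1148]
eef_rot: [0.067, 0.998, -0.002, -0.002]
contact_force: [-5.2, -2.8, 8.9]
opening: 0.177
finger_force: 50.0
```

```bash
python3 -c "
from m import *
state();print(r.get_state()['moment'])
"
```

```text
t 5.575 tcp [605.   39.3 114.8] yaw 172.33 tilt [-0.0039 -0.0045] F [-5.2 -2.8  8.9] q [ 0.26  0.93 -0.75  1.7   0.82  0.86  0.57] op 0.177 50.0
[-0.85150437  1.29184306  0.01015135]
```

move_arm --pt "0 0 -6 0 0 0 1" --pt "0 0 -14 0 0 0 1" --pt "0 0 -24 0 0 0 1" --pt "0 0 -34 0 0 0 1"

```text
clock: 6.08
tool_pos: [0.6074, 0.042, 0.1489]
eef_rot: [0.066, 0.998, 0.001, 0.001]
contact_force: [0.9, 0.2, -3.0]
opening: 0.171
finger_force: 50.0
```

```bash
python3 -c "
from m import *
state();go(605,39,255,172.5);go(440,-281,255,106)
"
```

```text
t 6.075 tcp [607.4  42.  148.9] yaw 172.4 tilt [0.0011 0.0016] F [ 0.9  0.2 -3. ] q [ 0.28  0.89 -0.79  1.68  0.77  0.91  0.61] op 0.171 50.0
go [   1.9   -3.1 -106.1] [ 0.1   0.05 -0.1 ]
go [ 123.1 -342.1 -106.9] [ 1.20e-01 -1.00e-02  6.64e+01]
```

move_arm --pt "0 0 -40 0 0 0 1" --pt "20 -57 -75 0 0 10 1" --pt "37 -103 -75 0 0 20 1" --pt "54 -150 -75 0 0 30 1" --pt "71 -197 -75 0 0 40 1"

```text
clock: 6.7
tool_pos: [0.5117, -0.1447, 0.2248]
eef_rot: [0.406, 0.914, 0.002, 0.002]
contact_force: [0.6, -1.5, -2.7]
opening: 0.177
finger_force: 50.0
```

```bash
python3 -c "
from m import *
state();go(440,-281,224,106)
"
```

```text
t 6.7 tcp [ 511.7 -144.7  224.8] yaw 132.14 tilt [0.0054 0.0013] F [ 0.6 -1.5 -2.7] q [ 0.62  0.66 -0.71  1.85  0.57  0.84  0.35] op 0.177 50.0
go [ -53.  -144.6    0.2] [ 0.31  0.09 26.14]
```

move_arm --pt "-18 -48 0 0 0 9 1" --pt "-36 -96 0 0 0 18 1" --pt "-53 -144 0 0 0 26 1" --pt "-53 -144 0 0 0 26 1" --pt "-53 -144 40 0 0 26 1"

```text
clock: 7.32
tool_pos: [0.4447, -0.2811, 0.1863]
eef_rot: [0.599, 0.801, 0.003, 0.006]
contact_force: [1.2, -0.5, -5.2]
opening: 0.174
finger_force: 50.0
```

move_arm --pt "0 0 30 0 0 0 1" --pt "0 0 55 0 0 0 1" --pt "0 0 65 0 0 0 1" --pt "0 0 70 0 0 0 1" --pt "0 0 70 0 0 0 1"

```text
clock: 7.95
tool_pos: [0.4407, -0.2804, 0.1143]
eef_rot: [0.599, 0.801, 0.0, 0.001]
contact_force: [-0.6, 0.6, -3.1]
opening: 0.177
finger_force: 50.0
```

```bash
python3 -c "
from m import *
state();go(440,-281,109,106)
"
```

```text
t 7.95 tcp [ 440.7 -280.4  114.3] yaw 106.44 tilt [ 0.0017 -0.0003] F [-0.6  0.6 -3.1] q [ 0.75  0.78 -0.46  1.97  0.66  0.53  0.12] op 0.177 50.0
go [-0.4 -0.9  5.3] [0.09 0.04 0.44]
```

move_arm --pt "0 0 3 0 0 0 1" --pt "0 0 5 0 0 0 1" --pt "0 0 5.5 0 0 0 1" --pt "0 0 5.5 0 0 0 1"

```text
clock: 8.45
tool_pos: [0.4399, -0.2807, 0.1087]
eef_rot: [0.599, 0.801, -0.0, 0.0]
contact_force: [-1.6, 0.1, 1.9]
opening: 0.176
finger_force: 50.0
```

move_arm --pt "0 0 0 0 0 0 0" --pt "0 0 0 0 0 0 0" --pt "0 0 0 0 0 0 0" --pt "0 0 0 0 0 0 0" --pt "0 0 -20 0 0 0 0"

```text
clock: 9.07
tool_pos: [0.4389, -0.2802, 0.1275]
eef_rot: [0.599, 0.801, -0.0, -0.001]
contact_force: [-0.0, 0.7, -0.2]
opening: 0.723
finger_force: 0.0
```

move_arm --pt "0 0 -40 0 0 0 0" --pt "0 0 -90 0 0 0 0" --pt "0 0 -100 0 0 0 0"

```text
clock: 9.45
tool_pos: [0.4414, -0.281, 0.2311]
eef_rot: [0.599, 0.801, 0.001, 0.003]
contact_force: [-0.3, -0.6, 0.1]
opening: 0.999
finger_force: 0.0
```

```bash
python3 -c "
from m import *
state();go(639,-230.5,228,64)
s=snap('scene');cv2.imwrite('pics/s2.png',cv2.resize(s['frame'][...,::-1][105:315,105:385],(800,600)))
"
```

```text
t 9.45 tcp [ 441.4 -281.   231.1] yaw 106.38 tilt [ 0.0052 -0.0024] F [-0.3 -0.6  0.1] q [ 0.86  0.62 -0.62  1.87  0.49  0.8   0.27] op 0.999 0.0
go [ -7.2 203.8   4. ] [ 0.31  0.12 42.38]
```

View pics/s2.png

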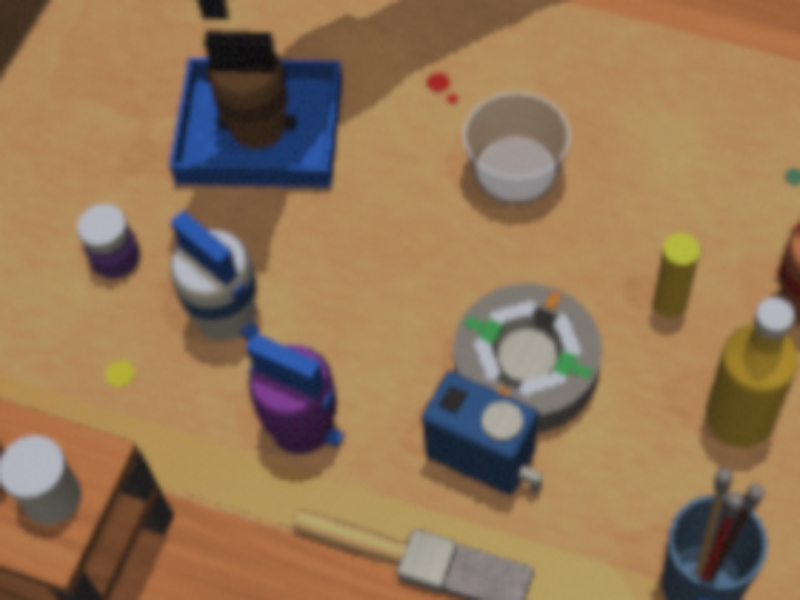

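The spent cartridge stands upright in the tray (250,95), the socket is empty (527,350), and the fresh one is untouched (212,270). Next is the fresh cartridge.

move_arm --pt "-2 41 0 0 0 8.5 0" --pt "-4 82 0 0 0 17 0" --pt "-6 123 0 0 0 25.5 0" --pt "-7 164 0 0 0 34 0" --pt "-7 204 4 0 0 42.4 0"

```text
clock: 10.12
tool_pos: [0.638, -0.2294, 0.2224]
eef_rot: [0.849, 0.528, -0.001, -0.0]
contact_force: [0.1, 0.6, 0.2]
opening: 0.999
finger_force: 0.0
```

move_arm --pt "0 0 0 0 0 0 0" --pt "0 0 0 0 0 0 0" --pt "0 0 0 0 0 0 0"

```text
clock: 10.5
tool_pos: [0.636, -0.2309, 0.2237]
eef_rot: [0.848, 0.53, -0.001, -0.0]
contact_force: [-0.7, -0.1, 0.5]
opening: 1.001
finger_force: 0.0
```

```bash
python3 -c "
from m import *
state()
s=snap('wrist');P=pts(s).reshape(-1,3);P=P[~np.isnan(P[:,0])]
d=np.hypot(P[:,0]-.639,P[:,1]+.230)
box(P[(P[:,2]>.13)&(P[:,2]<.145)&(d<.045)],'bar')
go(639,-230.5,103,64)"
```

```text
t 10.5 tcp [ 636.  -230.9  223.7] yaw 63.95 tilt [-0.0019 -0.0008] F [-0.7 -0.1  0.5] q [ 0.46  0.79 -0.37  1.4   0.31  1.01 -0.43] op 1.001 0.0
bar 1689 rect [ 637.5 -233.2] [59.9 16. ] 66.7 zmed 137.8 139.8
go [  1.8   2.4 121.1] [-0.04  0.07 -0.07]
```

```bash
python3 -c "
from m import *
go(638,-232,104,66)"
```

```text
go [ -0.    2.2 120.1] [-0.05  0.07 -2.07]
```

move_arm --pt "0 2 40 0 0 -2 0" --pt "0 2 80 0 0 -2 0" --pt "0 2 110 0 0 -2 0.3" --pt "0 2 119 0 0 -2 0.5" --pt "0 2 119 0 0 -2 0.6"

```text
clock: 11.18
tool_pos: [0.6391, -0.231, 0.1055]
eef_rot: [0.839, 0.544, -0.0, 0.0]
contact_force: [0.7, -0.0, -0.3]
opening: 0.683
finger_force: 0.0
```

move_arm --pt "0 0 0 0 0 0 1" --pt "0 0 0 0 0 0 1" --pt "0 0 0 0 0 0 1" --pt "0 0 0 0 0 0 1" --pt "0 0 0 0 0 0 1"

```text
clock: 11.8
tool_pos: [0.6393, -0.2305, 0.1054]
eef_rot: [0.839, 0.545, 0.0, 0.0]
contact_force: [-0.6, 0.2, 0.9]
opening: 0.179
finger_force: 50.0
```

```bash
python3 -c "
from m import *
state()"
```

```text
t 11.8 tcp [ 639.3 -230.5  105.4] yaw 65.99 tilt [0.0001 0.    ] F [-0.6  0.2  0.9] q [ 0.45  0.94 -0.33  1.48  0.38  0.79 -0.45] op 0.179 50.0
```

```bash
cat >> m.py <<'E'
from scipy.optimize import least_squares
def circ(P,c0,R,lo,hi,name):
    d=np.hypot(*(P[:,:2]-c0).T); Q=P[(P[:,2]>lo)&(P[:,2]<hi)&(abs(d-R)<.008)]
    f=lambda c:np.hypot(Q[:,0]-c[0],Q[:,1]-c[1])-R
    s=least_squares(f,c0,loss="soft_l1",f_scale=.001); print(name,len(Q),np.round(s.x*1000,1),"rms",np.round(np.sqrt(np.mean(s.fun**2))*1000,2)); return s.x
def both():
    out={}
    for n in("scene","side"):
        W=pts(snap(n)).reshape(-1,3); out[n]=W[~np.isnan(W[:,0])]
    return out
E
python3 -c "
from m import *
B=both()
for n,P in B.items():
    circ(P,np.array([.638,-.231]),.034,.05,.09,n+' fresh')
    circ(P,np.array([.605,.040]),.0635,.008,.035,n+' dock')
    circ(P,np.array([.605,.040]),.030,.030,.041,n+' mouth')
    circ(P,np.array([.440,-.281]),.034,.055,.095,n+' spent')
state()
"
```

```text
scene fresh 231 [ 636.5 -230.8] rms 1.14
scene dock 94 [603.2  40.3] rms 0.86
scene mouth 72 [604.1  40.5] rms 3.99
scene spent 120 [ 439.5 -282.1] rms 1.52
side fresh 235 [ 640.2 -232.5] rms 1.89
side dock 334 [607.1  38.2] rms 1.61
side mouth 78 [606.1  37.7] rms 3.84
side spent 252 [ 441.7 -284.7] rms 1.81
t 11.9 tcp [ 639.3 -230.6  105.4] yaw 65.99 tilt [ 0.0001 -0.0001] F [-0.7  0.8  1.6] q [ 0.45  0.94 -0.33  1.48  0.38  0.79 -0.45] op 0.173 50.0
```

move_arm --pt "0 0 -30 0 0 0 1" --pt "0 0 -75 0 0 0 1" --pt "0 0 -80 0 0 0 1"

```text
clock: 12.28
tool_pos: [0.6412, -0.2309, 0.1879]
eef_rot: [0.839, 0.544, 0.002, 0.002]
contact_force: [0.9, 0.4, -3.5]
opening: 0.173
finger_force: 50.0
```

```bash
python3 -c "
from m import *
state();go(605.5,40,186,172)"
```

```text
t 12.275 tcp [ 641.2 -230.9  187.9] yaw 65.98 tilt [ 0.0057 -0.0013] F [ 0.9  0.4 -3.5] q [ 0.46  0.84 -0.37  1.43  0.34  0.94 -0.41] op 0.173 50.0
go [ 232.9 -142.9    1.3] [   0.29    0.26 -106.02]
```

move_arm --pt "10 -6 -10 0 0 -10.6 1" --pt "40 -24 -12 0 0 -21.2 1" --pt "65 -40 -12 0 0 -31.8 1" --pt "90 -55 -12 0 0 -42.4 1" --pt "115 -70 -12 0 0 -53 1"

```text
clock: 12.9
tool_pos: [0.6205, -0.0963, 0.195]
eef_rot: [0.505, 0.863, -0.001, -0.002]
contact_force: [0.3, 0.5, -3.7]
opening: 0.177
finger_force: 50.0
```

```bash
python3 -c "
from m import *
state();go(604,39.4,187,172)"
```

```text
t 12.9 tcp [620.5 -96.3 195. ] yaw 119.36 tilt [-0.0036  0.0001] F [ 0.3  0.5 -3.7] q [ 0.4   0.8  -0.61  1.58  0.54  0.93  0.12] op 0.177 50.0
go [126.4  52.2   8.1] [ -0.12  -0.18 -52.64]
```

move_arm --pt "26 10 0 0 0 -10.5 1" --pt "52 21 0 0 0 -21 1" --pt "78 32 0 0 0 -31.5 1" --pt "104 42 5 0 0 -42 1" --pt "126 52 8 0 0 -52.6 1"

```text
clock: 13.52
tool_pos: [0.6049, 0.0389, 0.187]
eef_rot: [0.07, 0.998, -0.0, -0.002]
contact_force: [0.2, -0.2, -2.7]
opening: 0.18
finger_force: 50.0
```

move_arm --pt "0 0 0 0 0 0 1" --pt "0 0 10 0 0 0 1" --pt "0 0 22 0 0 0 1" --pt "0 0 22 0 0 0 1"

```text
clock: 14.02
tool_pos: [0.6056, 0.0367, 0.1655]
eef_rot: [0.074, 0.997, -0.001, -0.001]
contact_force: [-0.1, -0.4, -3.4]
opening: 0.177
finger_force: 50.0
```

```bash
python3 -c "
from m import *
B=both();C=[];D=[]
for n,P in B.items():
    C.append(circ(P,np.array([.605,.040]),.034,.105,.15,n+' fresh'))
    D.append(circ(P,np.array([.605,.040]),.0635,.008,.035,n+' dock'))
print('axis-dock',np.round((np.mean(C,0)-np.mean(D,0))*1000,1))
state();go(604,39.4,160,172.3)
cv2.imwrite('pics/side3.png',cv2.resize(snap('side')['frame'][...,::-1][150:300,180:380],(800,600)))"
```

```text
scene fresh 259 [608.8  38.8] rms 1.13
scene dock 94 [603.4  40.1] rms 0.82
side fresh 342 [610.2  37.1] rms 1.27
side dock 340 [607.   38.1] rms 1.64
axis-dock [ 4.3 -1.2]
t 14.125 tcp [606.5  37.8 166.9] yaw 171.53 tilt [-0.0003 -0.0003] F [-0.1 -0.  -2.2] q [ 0.29  0.87 -0.81  1.67  0.75  0.94  0.62] op 0.175 50.0
go [2.7 1.2 6.9] [-0.02 -0.02 -0.77]
```

View pics/side3.png

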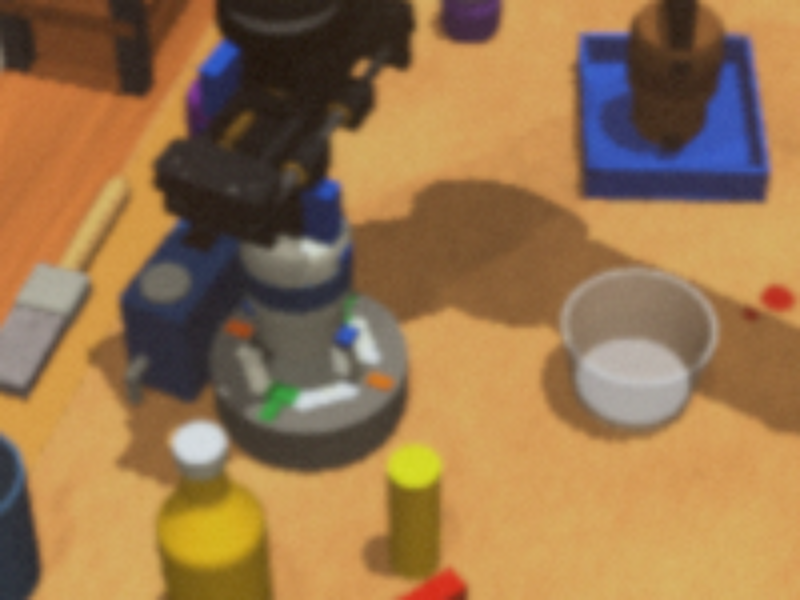

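Side view: the white cartridge hangs over the socket with its lug at (345,335), near the orange mark at (378,380). I'll correct about 4 mm sideways and lower it.

move_arm --pt "3.9 0.8 0 0 0 -0.8 1" --pt "3.9 0.8 0 0 0 -0.8 1" --pt "3.9 0.8 10 0 0 -0.8 1" --pt "3.9 0.8 20 0 0 -0.8 1" --pt "3.9 0.8 28 0 0 -0.8 1"

```text
clock: 14.8
tool_pos: [0.6024, 0.0393, 0.138]
eef_rot: [0.066, 0.998, -0.0, -0.001]
contact_force: [-1.1, -0.2, -2.4]
opening: 0.179
finger_force: 50.0
```

```bash
python3 -c "
from m import *
state();go(603,39.2,132,172.3)"
```

```text
t 14.8 tcp [602.4  39.3 138. ] yaw 172.39 tilt [-0.0012 -0.0007] F [-1.1 -0.2 -2.4] q [ 0.28  0.9  -0.78  1.7   0.79  0.89  0.59] op 0.179 50.0
go [-0.7 -0.   6. ] [-0.05 -0.06  0.09]
```

move_arm --pt "0 0 5 0 0 0 1" --pt "0 0 10 0 0 0 1" --pt "0 0 15 0 0 0 1" --pt "0 0 15 0 0 0 1"

```text
clock: 15.3
tool_pos: [0.6027, 0.0394, 0.1246]
eef_rot: [0.066, 0.998, -0.0, 0.0]
contact_force: [-2.7, -2.1, 4.5]
opening: 0.178
finger_force: 50.0
```

```bash
python3 -c "
from m import *
state();print(r.get_state()['moment'])"
```

```text
t 15.3 tcp [602.7  39.4 124.6] yaw 172.39 tilt [ 0.0001 -0.0008] F [-2.7 -2.1  4.5] q [ 0.27  0.92 -0.77  1.71  0.81  0.86  0.58] op 0.178 50.0
[-0.43474717  0.45969968 -0.03780782]
```

move_arm --pt "0 0 4 0 0 0 1" --pt "0 0 8 0 0 0 1" --pt "0 0 8 0 0 0 1" --pt "0 0 8 0 0 0 1"

```text
clock: 15.8
tool_pos: [0.6028, 0.0394, 0.1171]
eef_rot: [0.066, 0.998, -0.0, 0.0]
contact_force: [-2.7, -2.9, 7.2]
opening: 0.175
finger_force: 50.0
```

```bash
python3 -c "
from m import *
state();print(r.get_state()['moment'])"
```

```text
t 15.8 tcp [602.8  39.4 117.1] yaw 172.38 tilt [ 0.0005 -0.001 ] F [-2.7 -2.9  7.2] q [ 0.27  0.93 -0.76  1.71  0.82  0.85  0.57] op 0.175 50.0
[-0.57376701  0.6923773   0.05458229]
```

move_arm --pt "0 0 1 0 0 0 1" --pt "0 0 2 0 0 0 1" --pt "0 0 2 0 0 0 1" --pt "0 0 2 0 0 0 1"

```text
clock: 16.3
tool_pos: [0.6029, 0.0394, 0.1155]
eef_rot: [0.066, 0.998, -0.001, 0.0]
contact_force: [-3.8, -2.1, 9.8]
opening: 0.175
finger_force: 50.0
```

move_arm --pt "0 0.3 0 0 0 9 1" --pt "-0.1 0.6 0 0 0 19 1" --pt "-0.2 0.9 0 0 0 29 1" --pt "-0.4 1.1 0 0 0 38 1" --pt "-0.4 1.1 0 0 0 38 1"

```text
clock: 16.92
tool_pos: [0.6044, 0.0408, 0.1158]
eef_rot: [0.388, 0.922, 0.0, 0.002]
contact_force: [-1.8, -1.9, 8.5]
opening: 0.176
finger_force: 50.0
```

```bash
python3 -c "
from m import *
state();print(r.get_state()['moment'])"
```

```text
t 16.925 tcp [604.4  40.8 115.8] yaw 134.31 tilt [ 0.0031 -0.0007] F [-1.8 -1.9  8.5] q [ 0.18  0.88 -0.6   1.72  0.69  0.76  0.01] op 0.176 50.0
[-0.54394029  0.39013798 -0.06190849]
```

move_arm --pt "0 0.1 0 0 0 10.5 1" --pt "-0.1 0.2 0 0 0 21 1" --pt "-0.2 0.3 0 0 0 31.5 1" --pt "-0.4 0.3 0 0 0 42 1" --pt "-0.5 0.3 0 0 0 52 1"

```text
clock: 17.55
tool_pos: [0.606, 0.0413, 0.1161]
eef_rot: [0.754, 0.657, 0.002, 0.001]
contact_force: [-1.0, -1.5, 9.4]
opening: 0.181
finger_force: 50.0
```

move_arm --pt "0 0 0 0 0 0 1" --pt "0 0 0 0 0 0 1"

```text
clock: 17.8
tool_pos: [0.606, 0.0413, 0.1161]
eef_rot: [0.752, 0.659, 0.002, 0.001]
contact_force: [0.6, -1.5, 9.4]
opening: 0.177
finger_force: 50.0
```

```bash
python3 -c "
from m import *
state();print(r.get_state()['moment'])"
```

```text
t 17.8 tcp [606.   41.3 116.1] yaw 82.39 tilt [0.0053 0.0009] F [ 0.6 -1.5  9.4] q [ 0.06  0.84 -0.36  1.72  0.45  0.65 -0.68] op 0.177 50.0
[-0.34567079  0.14551768 -0.06511485]
```

move_arm --pt "0 0 -4 0 0 0 1" --pt "0 0 -8 0 0 0 1" --pt "0 0 -10 0 0 0 1" --pt "0 0 -10 0 0 0 1"

```text
clock: 18.3
tool_pos: [0.6058, 0.0412, 0.1253]
eef_rot: [0.752, 0.659, 0.002, 0.001]
contact_force: [1.7, -1.2, 5.6]
opening: 0.177
finger_force: 50.0
```

```bash
python3 -c "
from m import *
state();print(r.get_state()['moment'])"
```

```text
t 18.3 tcp [605.8  41.2 125.3] yaw 82.4 tilt [0.0044 0.0012] F [ 1.7 -1.2  5.6] q [ 0.06  0.83 -0.37  1.72  0.44  0.67 -0.68] op 0.177 50.0
[-0.27857635 -0.38197312 -0.08456991]
```

move_arm --pt "0 0 -1 0 0 0 1" --pt "0 0 -2 0 0 0 1" --pt "0 0 -2 0 0 0 1"

```text
clock: 18.68
tool_pos: [0.6053, 0.0412, 0.1254]
eef_rot: [0.752, 0.659, 0.001, 0.0]
contact_force: [5.3, 1.0, -8.6]
opening: 0.182
finger_force: 50.1
```

```bash
python3 -c "
from m import *
state();B=both()
for n,P in B.items():
    d=np.hypot(P[:,0]-.605,P[:,1]-.04); box(P[(d<.045)&(P[:,2]>.147)&(P[:,2]<.17)],n)"
```

```text
t 18.675 tcp [605.3  41.2 125.4] yaw 82.41 tilt [0.0026 0.0015] F [ 5.3  1.  -8.6] q [ 0.06  0.83 -0.37  1.72  0.44  0.68 -0.67] op 0.182 50.1
scene 13 rect [620.6  53.6] [11.5 45.8] 28.7 zmed 156.3 160.2
side 172 rect [603.   47.9] [45.9 37.8] 38.4 zmed 157.5 169.6
```

The upward pull is resisted (−8.6 N, no rise), so it is locked. I'll relax and release.

move_arm --pt "0 0 1.5 0 0 0 1" --pt "0 0 1.5 0 0 0 1"

```text
clock: 19.02
tool_pos: [0.6052, 0.0412, 0.1253]
eef_rot: [0.752, 0.659, 0.001, 0.001]
contact_force: [4.8, 0.1, 2.1]
opening: 0.172
finger_force: 50.0
```

move_arm --pt "0 0 0 0 0 0 0" --pt "0 0 0 0 0 0 0" --pt "0 0 0 0 0 0 0" --pt "0 0 0 0 0 0 0" --pt "0 0 0 0 0 0 0"

```text
clock: 19.65
tool_pos: [0.6036, 0.0405, 0.1246]
eef_rot: [0.752, 0.659, -0.0, -0.0]
contact_force: [0.5, 0.3, -0.8]
opening: 0.72
finger_force: 0.0
```

move_arm --pt "0 0 -20 0 0 0 0" --pt "0 0 -60 0 0 0 0" --pt "0 0 -110 0 0 0 0" --pt "-60 0 -120 0 0 0 0" --pt "-120 0 -120 0 0 0 0"

```text
clock: 20.27
tool_pos: [0.5886, -0.0791, 0.2463]
eef_rot: [0.752, 0.659, 0.001, 0.001]
contact_force: [0.0, -0.7, -0.6]
opening: 1.003
finger_force: 0.0
```

move_arm --pt "-60 -20 0 0 0 0 0" --pt "-60 -20 0 0 0 0 0" --pt "-60 -20 0 0 0 0 0"

```text
clock: 20.65
tool_pos: [0.5604, -0.1346, 0.2449]
eef_rot: [0.752, 0.659, 0.001, -0.0]
contact_force: [0.4, 0.9, -0.2]
opening: 1.001
finger_force: 0.0
```

```bash
python3 -c "
from m import *
state()
for n in('scene','side'):
    s=snap(n);P=pts(s).reshape(-1,3);P=P[~np.isnan(P[:,0])]
    d=np.hypot(P[:,0]-.605,P[:,1]-.04); box(P[(d<.038)&(P[:,2]>.15)&(P[:,2]<.166)],n)
    if n=='scene': cv2.imwrite('pics/s4.png',cv2.resize(s['frame'][...,::-1][105:315,105:385],(800,600)))"
```

```text
t 20.65 tcp [ 560.4 -134.6  244.9] yaw 82.39 tilt [0.0006 0.0009] F [ 0.4  0.9 -0.2] q [ 0.43  0.64 -0.47  1.7   0.36  0.88 -0.32] op 1.001 0.0
scene 203 rect [607.5  41.2] [60.2 17.8] 83.8 zmed 157.2 162.7
side 153 rect [605.7  40.6] [60.6 17.9] 82.5 zmed 157.9 162.6
```

View pics/s4.png

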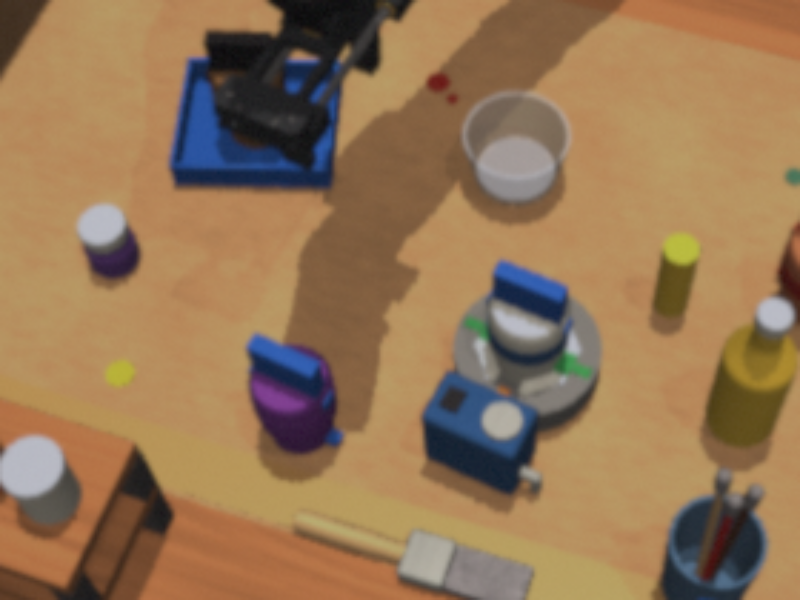

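The fresh cartridge sits locked at (530,310), bar towards the green marks, top 158 mm as the spent one had; the spent one still stands in the tray.

```bash
python3 -c "
from plant import finish_job
print(finish_job())"
```

```text
the job is handed in; nothing more can be done
None
```

The job is handed in: the spent cartridge stands upright in the blue tray, the fresh one is locked in the socket (an upward pull did not move it), the robot touches nothing, and it took about 21 s of the 72 s allowed.

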